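# Bin the empty soap bottle, keep the full one

## Robot

A 6-joint arm with a two-finger parallel gripper is mounted at the origin on the work surface. World frame = base frame: x ahead of the robot, y to its left, z up, the work surface at z = 0. Lengths are in m, angles in rad, forces in N, time in s.
With the tool pointing down it reaches from about 0.275 to 0.75 m from the base axis. Payload 10.2 kg.
Tool frame: the origin (TCP) lies on the mounting face of the last link; the fingertips stand 173 mm ahead of it and the grasp point (between the pads) lies 155 mm ahead of it; z points along the fingers, y is the direction in which the jaws open and shut (so a half turn about z gives the same grasp; the last joint's range is limited). The gripper opens to 85 mm and grips with 20 to 120 N. Pads are 22 mm wide; open, the fingers measure 114 mm over their backs; the gripper's body (76 mm by 85 mm) begins 54 mm behind the grasp point. The pads swing forward as they close: fully open they stand 13 mm farther back than shut.
Start: joints at [1.115, 0.313, 1.498, -0, 1.331, -0.223], TCP at [0.121, 0.511, 0.405] pointing down, gripper open.
Joint ranges: [-2.94, 2.94], [-0.97, 2.17], [0.19, 2.56], [-1.23, 4.37], [0.02, 3.11], [-2.88, 2.88]. Speed limits (rad/s): [2.39, 2.39, 3.01, 3.14, 3.14, 3.14].

## Interface

Orientations are given as a unit quaternion [x, y, z, w].
In Python, from cell import r gives the robot as it stands.
- The arm moves only by the tool carry_out, never from a script. Its argument "targets" is a list of rows, each a list of 5 numbers: the shift along the tool's x, y, z in mm, then the turn about the tool's z in degrees, then the opening, from -1 (shut) to 1 (fully open). A call has 1 to 5 rows; each row is the pose to reach, as a shift and turn from the pose commanded when the call began, along the tool's axes at that moment; what a row does not reach only later rows make up. A row lasts 1/12 s, in which the tool goes at most 41.7 mm and 7.16 degrees, less where a joint would pass 70% of its speed; a pose out of reach is approached as far as the arm can. A call with a gripper value outside its range is refused whole. The fingers move at their own pace and stop on an object; "grip_force" is the grip in N (left out, the last holds). Time passes only in rows, so rows that repeat a pose let the fingers close. It gives the time, the measured TCP pose, the force and the opening at its end, in the units of the state.
- r.state(): the state, without advancing time (a new reading comes with each control period).
- r.capture(name): name is "scene" or "top"; returns (picture, depth): 480x640x3 uint8, red, green, blue; 480x640 float32, m along the optical axis (not along the pixel's ray), 0 where there is no reading.
- r.camera_info(name): a dict with "camera_matrix" (3x3 intrinsics, pixels), "k1" (the pictures are not rectified: a ray, as slopes to the right and down, at radius r is drawn at 1 + k1 r^2 times it, then the intrinsics apply), "view" (4x4, takes a point from world to camera coordinates). Camera axes: x right, y down, z forward; pixel columns grow to the right and rows downward; lengths in m; the calibration is good to about 2 mm. A picture is of the moment at which its call begins. camera_info takes no time and is no camera call.
- r.close_job(): hands the job in, once; it reports no verdict.
Trained networks look in the newest picture that a camera, given by its name, has taken for a name from the list of things; names that differ only in an ending like _2 or _b are one class to them, and where a whole thing is asked for, a point or a joint stands for the part that bears it (a point fixed in the world has none). Each returns a list of dicts, best first, with "conf" (0 to 1); they miss things now and then, are a little off and sometimes report something else, mostly with a low value. They report only what shows in the picture. A call takes as long as a camera call. They do not tell look-alikes from the thing itself.
- r.search_frame(thing, camera): "xyz" ([x, y, z] in m, in the coordinates of the camera as it stood for that picture, good to about 4 mm: the middle of the surface that is visible of it).
- r.cut_out(thing, camera): "mask" (480x640 bool, what is visible of it).
- r.place_of(thing, camera): "xyz" ([x, y, z] in m, in the coordinates of the camera as it stood for that picture, good to about 4 mm: a listed point, or the origin of a listed thing).
The state is a dict: "t": time; "joint_pos": joint angles; "qd": joint speeds; "effort": joint torques, N m; "eef_pos": TCP position; "eef_rot": TCP orientation; "force": force on the tool from outside, world axes, zero at the start; "torque": the same for the moment, N m; "finger_gap": finger opening in m.
Only numpy, scipy, OpenCV 4.12 (cv2) and the standard library are available. Lean on these libraries where they do the work, as an engineer would, in place of code of your own. Each camera call takes 0.05 s, during which the arm holds its last target.

## Task

Two identical soap bottles stand by the basin: one is full and one is empty, which you can only tell by lifting them. Push the empty one right through the sprung flap of the waste bin so that the flap closes again behind it, and stand the full one upright on the vacant half of the wooden tray next to the soap dish, setting it down gently. Do not knock a bottle over, and leave the soap dish, tumbler and nail brush where they are.

Things in the scene. Friction and masses are not known exactly. Their poses are not given: they have to be found in the camera images.
- bottle_a_mid (a point): centre (75 mm above the underside) of one of two identical opaque white round soap bottles standing on the counter: 150 mm tall, body 56 mm in diameter up to 98 mm, shoulder to 113 mm, then a grey round cap 36 mm in diameter, 113 to 150 mm, good to grip. z = up the bottle. One bottle weighs about 300 g (full), the other about 40 g (empty).
- bottle_b_mid (a point): centre of the other soap bottle, same size and shape as the first, in the same sense; the two stand at least 95 mm apart.
- bin_mouth (a point): centre of the mouth of a waste bin fixed beside the counter's right edge: a grey bucket in a steel stand, with a dark lid 250 x 250 mm; the point is level with the lid's top, 90 mm above the counter. The mouth is 150 mm along x by 180 mm along y of this frame (z up, turned with the bin) and closed by the flap; below it the bin is hollow, 228 mm square inside, its floor 270 mm below the lid's top.
- tray_mid (a point): centre of the inner floor of a wooden tray, fixed, 240 mm (along its x) by 130 mm (along its y), floor 5 mm above the counter, rim 16 mm above the counter and 5 mm thick. The +x half holds the soap dish; the -x half is vacant, its middle about 60 mm from this point towards -x.
- flap (a joint): angle of the bin's flap: 0 closed (level, 6 mm below the lid top), grows as it swings down into the bin, at most 1.4 rad. Plate 143 x 172 mm hinged along y at the mouth's +x side, 70 mm from its centre; free edge at -x. A spring shuts it (0.5 N near the free edge starts it, 1.2 N holds it wide open); an empty bottle's weight does not, and one let go half way in may stay pinched.
- tray: the wooden tray itself, origin under its centre on the counter, axes as for its inner floor point.
- bottle_a: the first bottle, origin at the centre of its underside.
- bottle_b: the second bottle, origin at the centre of its underside.
- soap_dish: white ceramic soap dish with a bar of soap, 100 by 75 mm, 34 mm high, loose on the tray's +x half; origin under its centre. Must stay put.
- tumbler: white ceramic tumbler, 72 mm in diameter, 90 mm tall, loose on the counter beyond the bottles; origin under its centre. Must stay put.
- nail_brush: wooden nail brush, 100 by 42 mm, 34 mm high, loose on the counter beyond the bottles; origin under its centre. Must stay put.
Things that resemble listed ones, but are neither listed nor needed, are in the scene too. Leave any red or yellow look-alike of the bottle_b alone.

How it is judged:
By the outcome, as a careful person would: the job done as asked, in the order asked, and still so for the second after the job is handed in, with the robot touching nothing.
It also fails if it takes over 54 s, if anything falls off the work surface, if the arm or the gripper's body presses on something with over 40 N, if the wrist force passes 120 N, or if a joint passes its speed limit or range.

## Working session

There is one attempt and no reset: what is moved stays moved. The work goes in short steps, Python scripts to look and compute and a tool call to move; the robot and the scene stay as the last step left them, time stands still between calls to the robot, and variables do not carry over. Pictures are saved under pics/ and viewed, and the job is handed in when it is done.

Besides the shell and the picture viewer there is one more tool, called after "Request:" as name([rows], argument=value, ...), one row to a line, values as JSON. carry_out: Moves the arm, as the interface text tells. Its arguments: {"type":"object","properties":{"targets":{"type":"array","items":{"type":"array","items":{"type":"number"}}},"grip_force":{"type":"number"}},"required":["targets"]}

```bash
ls; mkdir -p pics; python3 - <<'E'
from cell import r
import cv2,numpy as np
print({k:np.round(v,3).tolist() for k,v in r.state().items()})
for c in("scene","top"):
    p,d=r.capture(c); cv2.imwrite(f"pics/{c}0.png",p[:,:,::-1]); i=r.camera_info(c); np.set_printoptions(precision=4,suppress=True);print(c,i)
    inv=np.linalg.inv(np.array(i["view"]))
    for n in["bottle_a_mid","bin_mouth","tray_mid","soap_dish","tumbler","nail_brush","tray"]:
        for o in r.place_of(n,c): print(n,round(o["conf"],2),(inv@np.r_[o["xyz"],1])[:3])
print(r.state()["t"])
E
```

```text
pics
{'t': 0.0, 'joint_pos': [1.115, 0.313, 1.498, 0.0, 1.331, -0.223], 'qd': [0.0, 0.001, 0.001, -0.0, 0.001, -0.0], 'effort': [-0.0, -41.227, -25.975, -0.0, 0.004, 0.0], 'eef_pos': [0.121, 0.511, 0.404], 'eef_rot': [0.116, 0.993, -0.001, -0.0], 'force': [0.363, 0.749, -0.029], 'torque': [0.015, -0.01, 0.07], 'finger_gap': 0.086}
scene {'camera_matrix': array([[463.384 ,   0.    , 320.2403],
       [  0.    , 463.384 , 243.4985],
       [  0.    ,   0.    ,   1.    ]]), 'k1': -0.020311108606107228, 'view': array([[ 0.1376,  0.9904,  0.0089, -0.0595],
       [ 0.598 , -0.0759, -0.7979, -0.2796],
       [-0.7896,  0.1151, -0.6028,  1.3433],
       [ 0.    ,  0.    ,  0.    ,  1.    ]])}
bottle_a_mid 0.74 [0.5526 0.0581 0.0722]
bin_mouth 0.86 [ 0.518  -0.3988  0.087 ]
bin_mouth 0.55 [0.5733 0.3334 0.0035]
bin_mouth 0.38 [0.711  0.0913 0.0011]
tray_mid 0.97 [0.5729 0.3341 0.0045]
soap_dish 0.96 [0.6268 0.3413 0.0088]
tumbler 0.9 [ 0.6961 -0.0887 -0.0044]
nail_brush 0.71 [ 0.7099  0.0931 -0.0019]
nail_brush 0.2 [ 0.5166 -0.3983  0.0847]
tray 0.76 [ 0.5739  0.3346 -0.0013]
top {'camera_matrix': array([[451.5469,   0.    , 327.0163],
       [  0.    , 451.5469, 248.0771],
       [  0.    ,   0.    ,   1.    ]]), 'k1': -0.11485117870299706, 'view': array([[ 0.0058, -1.    , -0.0042, -0.0443],
       [-0.9813, -0.0048, -0.1923,  0.5856],
       [ 0.1923,  0.0052, -0.9813,  0.9257],
       [ 0.    ,  0.    ,  0.    ,  1.    ]])}
bottle_a_mid 0.61 [0.5483 0.057  0.0737]
bin_mouth 0.8 [ 0.5142 -0.3986  0.093 ]
tray_mid 0.98 [0.5671 0.3324 0.0087]
soap_dish 0.89 [0.6229 0.3383 0.0058]
tumbler 0.81 [ 0.6867 -0.0877  0.0016]
nail_brush 0.73 [0.7026 0.0864 0.0021]
tray 0.79 [ 0.5707  0.3348 -0.0023]
0.8
```

View pics/scene0.png

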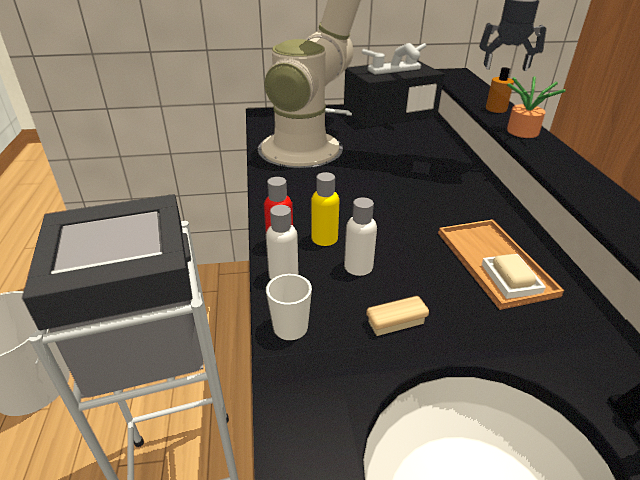

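View pics/top0.png

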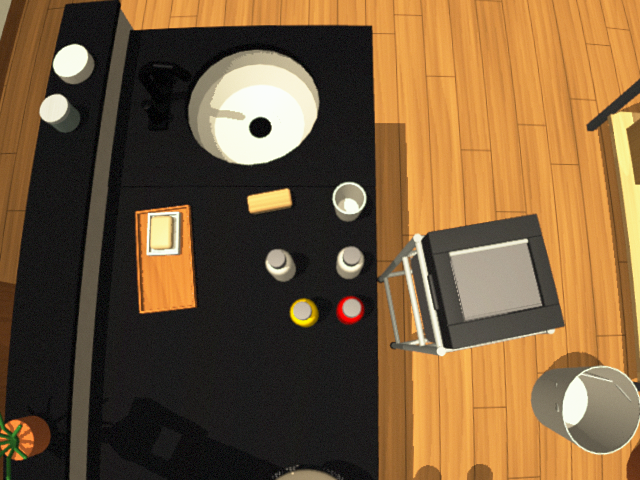

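Scene view: the two white, grey‑capped bottles are at (282,245) and (360,237), with red and yellow look‑alikes at (278,205) and (325,210). The top view shows the white ones at (349,262) and (281,265). Only the two white ones fit the description. The bin mouth in the top view is at about (495,280). I'll confirm with a crop and measure precisely.

```bash
cat > h.py <<'E'
from cell import r
import cv2,numpy as np
np.set_printoptions(precision=4,suppress=True)
def ray(c,uv):
    i=r.camera_info(c);K=np.array(i["camera_matrix"]);k=i["k1"]
    q=cv2.undistortPoints(np.array(uv,float).reshape(-1,1,2),K,np.array([k,0,0,0.])).reshape(-1,2)
    V=np.array(i["view"]);R=V[:3,:3];o=-R.T@V[:3,3]
    return o,(np.c_[q,np.ones(len(q))]@R)
def onz(c,uv,z):
    o,d=ray(c,uv); return o+d*((z-o[2])/d[:,2])[:,None]
def cloud(c,d):
    v,u=np.mgrid[:480,:640]
    o,dr=ray(c,np.c_[u.ravel(),v.ravel()])
    return (o+dr*d.ravel()[:,None]).reshape(480,640,3)
E
python3 - <<'E'
from h import *
for c in("scene","top"):
    p,d=r.capture(c);P=cloud(c,d)
    np.save(f"{c}0.npy",P)
    z=P[...,2]
    m=(z>0.143)&(z<0.158)&(P[...,0]>.35)&(P[...,0]<.7)&(abs(P[...,1])<.3)
    n,l,s,ce=cv2.connectedComponentsWithStats(m.astype(np.uint8))
    for k in range(1,n):
        if s[k,4]>15: print(c,ce[k],s[k,4],np.median(P[l==k],0), onz(c,[ce[k]],.15)[0], p[int(ce[k][1]),int(ce[k][0])], p[int(ce[k][1])+28,int(ce[k][0])])
    a=(p if c=="top" else p)
cam="top";p=cv2.cvtColor(p,cv2.COLOR_RGB2BGR)
cv2.imwrite("pics/bin.png",cv2.resize(p[200:360,410:570],None,fx=3.5,fy=3.5,interpolation=2))
cv2.imwrite("pics/bot.png",cv2.resize(p[170:350,240:390],None,fx=3.3,fy=3.3,interpolation=2))
p,_=r.capture("scene")
cv2.imwrite("pics/bin_s.png",cv2.resize(p[180:340,20:210,::-1],None,fx=4,fy=3.7,interpolation=2))
print(onz("top",[(450,259),(528,241),(541,302),(463,320),(495.5,280.5)],.087))
print(onz("top",[(428,235),(536,215),(564,326),(440,348)],.09))
print("tray",onz("top",[(136,211),(190,206),(196,306),(141,313)],.016))
E
```

```text
scene [325.6215 177.661 ] 177 [0.4548 0.0062 0.1493] [0.4561 0.0058 0.15  ] [186 178 168] [202 170   0]
scene [276.7619 182.2857] 189 [ 0.4604 -0.0888  0.1492] [ 0.4625 -0.0887  0.15  ] [187 180 170] [186 177 168]
scene [363.2465 203.6419] 215 [0.5563 0.0584 0.1492] [0.5572 0.0581 0.15  ] [186 180 170] [212 202 185]
scene [280.1883 211.3766] 239 [ 0.5626 -0.0891  0.1492] [ 0.5639 -0.0893  0.15  ] [188 179 169] [213 204 183]
top [351.1633 255.5755] 245 [ 0.5523 -0.0888  0.1501] [ 0.5528 -0.0891  0.15  ] [187 176 159] [26 28 26]
top [276.2162 258.5444] 259 [0.5456 0.058  0.15  ] [0.5461 0.0578 0.15  ] [190 179 161] [27 24 24]
top [350.8755 307.2051] 273 [ 0.4524 -0.0884  0.1502] [ 0.4521 -0.0882  0.15  ] [195 184 164] [32 24 25]
top [302.1055 309.8836] 275 [0.4462 0.0055 0.1503] [0.4464 0.0054 0.15  ] [201 188 169] [23 19 19]
[[ 0.5576 -0.3014  0.087 ]
 [ 0.5976 -0.4757  0.087 ]
 [ 0.4659 -0.4946  0.087 ]
 [ 0.4297 -0.3235  0.087 ]
 [ 0.5119 -0.3974  0.087 ]]
[[ 0.6086 -0.2556  0.09  ]
 [ 0.6552 -0.4978  0.09  ]
 [ 0.4146 -0.5411  0.09  ]
 [ 0.373  -0.2727  0.09  ]]
tray [[0.6808 0.4109 0.016 ]
 [0.6926 0.2804 0.016 ]
 [0.4601 0.2518 0.016 ]
 [0.4422 0.3785 0.016 ]]
```

View pics/bin.png

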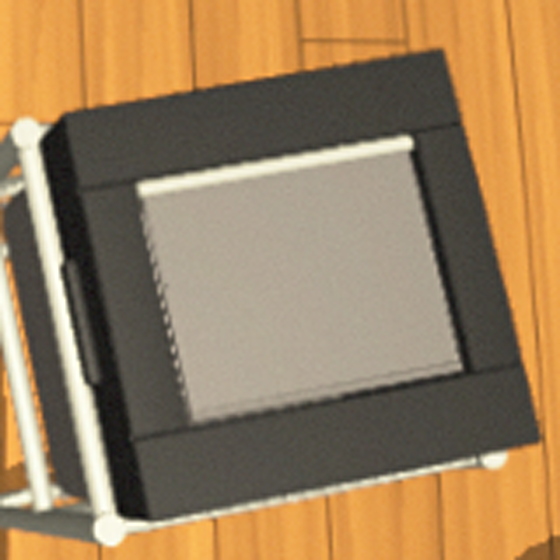

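View pics/bot.png

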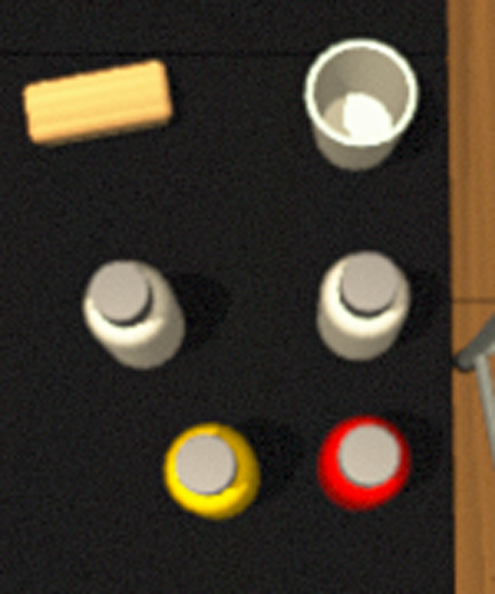

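View pics/bin_s.png

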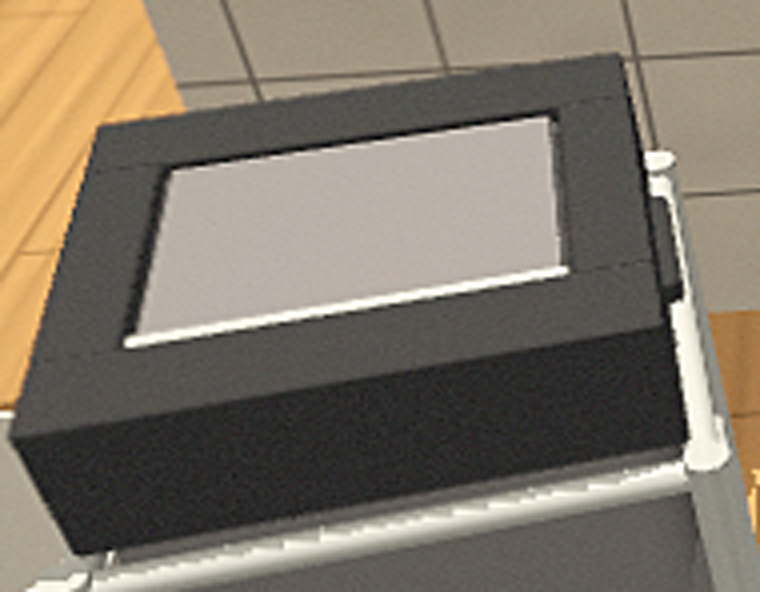

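The crops confirm two white bottles at R (.557,-.089) and L (.551,.058), with red and yellow behind them towards the robot. The bin's white hinge rod lies on its world +x side, so the free edge is on the -x side and the bin yaw is about 12°. I'll refine these and work out the first move.

```bash
cat >> h.py <<'E'
def go(x,y,z,yaw_deg=None):
    "tool-axis shift (mm), turn (deg) to world TCP x,y,z with tool y at yaw"
    from scipy.spatial.transform import Rotation as Ro
    s=r.state();M=Ro.from_quat(s["eef_rot"]).as_matrix()
    d=M.T@(np.array([x,y,z])-s["eef_pos"])*1000
    cur=np.degrees(np.arctan2(M[1,1],M[0,1]));t=0 if yaw_deg is None else -(yaw_deg-cur)
    print("t%.2f"%s["t"],"pos",s["eef_pos"],"yaw %.1f"%cur,"-> shift",d.round(1),"turn %.1f"%t, "F",np.array(s["force"]).round(2),"gap %.3f"%s["finger_gap"],"j",np.round(s["joint_pos"],2))
E
python3 - <<'E'
from h import *
go(.557,-.089,.404,90)
q=[(x/4+20,y/3.7+180) for x,y in[(170,168),(552,118),(565,268),(128,342)]]
a=onz("scene",q,.086);print(a,a.mean(0))
q=[(x/3.5+410,y/3.5+200) for x,y in[(140,185),(412,145),(462,370),(192,420)]]
a=onz("top",q,.086);print(a,a.mean(0))
E
```

```text
t0.95 pos [0.1211 0.5108 0.4047] yaw 76.7 -> shift [-562.5 -483.1    0.7] turn -13.3 F [ 0.18  0.47 -0.24] gap 0.085 j [ 1.11  0.31  1.5  -0.    1.33 -0.22]
[[ 0.4622 -0.4963  0.086 ]
 [ 0.4373 -0.3236  0.086 ]
 [ 0.5703 -0.3001  0.086 ]
 [ 0.6024 -0.4726  0.086 ]] [ 0.518  -0.3981  0.086 ]
[[ 0.571  -0.3023  0.086 ]
 [ 0.5969 -0.4755  0.086 ]
 [ 0.4581 -0.4968  0.086 ]
 [ 0.4297 -0.3277  0.086 ]] [ 0.5139 -0.4006  0.086 ]
```

Request:
carry_out([
  [-32,-27,0,-3,1],
  [-64,-54,0,-6,1],
  [-96,-81,0,-9,1],
  [-128,-108,0,-12,1],
  [-160,-135,0,-13.3,1],
], grip_force=40)

```text
t: 1.37
eef_pos: [0.2456, 0.3417, 0.4048]
eef_rot: [-0.001, 1.0, 0.0, 0.0]
force: [1.4, -0.0, 0.6]
finger_gap: 0.0851
```

```bash
python3 -c "
from h import *
go(.557,-.089,.404,90)"
```

```text
t1.37 pos [0.2456 0.3417 0.4048] yaw 90.2 -> shift [-310.3 -431.6    0.8] turn 0.2 F [ 1.37 -0.05  0.58] gap 0.085 j [ 0.67  0.08  1.78 -0.    1.28 -0.91]
```

Request:
carry_out([
  [-24,-33,0,0,1],
  [-48,-66,0,0,1],
  [-72,-99,0,0,1],
  [-96,-132,0,0,1],
  [-120,-165,0,0,1],
])

```text
t: 1.78
eef_pos: [0.3656, 0.1764, 0.405]
eef_rot: [0.0, 1.0, 0.0, 0.0]
force: [0.8, 0.4, 0.8]
finger_gap: 0.0852
```

Request:
carry_out([
  [-24,-33,0,0,1],
  [-48,-66,0,0,1],
  [-72,-99,0,0,1],
  [-96,-132,0,0,1],
  [-120,-165,0,0,1],
])

```text
t: 2.2
eef_pos: [0.4856, 0.0112, 0.4048]
eef_rot: [0.001, 1.0, -0.0, 0.0]
force: [0.3, 1.1, -0.3]
finger_gap: 0.0857
```

Request:
carry_out([
  [-24,-33,0,0,1],
  [-48,-66,0,0,1],
  [-70,-100,0,0,1],
  [-70,-100,0,0,1],
])

```text
t: 2.53
eef_pos: [0.5569, -0.0921, 0.4034]
eef_rot: [0.003, 1.0, -0.001, -0.0]
force: [-0.1, 0.3, 0.3]
finger_gap: 0.0854
```

```bash
python3 -c "
from h import *
go(.557,-.089,.286,90)
p,d=r.capture('top'); cv2.imwrite('pics/t1.png',p[:,:,::-1])
p,d=r.capture('scene'); cv2.imwrite('pics/s1.png',p[:,:,::-1])"
```

```text
t2.53 pos [ 0.5569 -0.0921  0.4034] yaw 89.7 -> shift [ -0.1   3.2 117.4] turn -0.3 F [-0.14  0.26  0.27] gap 0.085 j [-0.37  0.4   1.38 -0.    1.36 -1.94]
```

```bash
python3 -c "
import cv2,numpy as np
a=cv2.imread('pics/s1.png')[100:340,180:420];b=cv2.imread('pics/t1.png')[150:350,230:430]
cv2.imwrite('pics/c1.png',np.hstack([cv2.resize(a,(400,400)),cv2.resize(b,(400,400))]))"
```

```text
(no output)
```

View pics/c1.png

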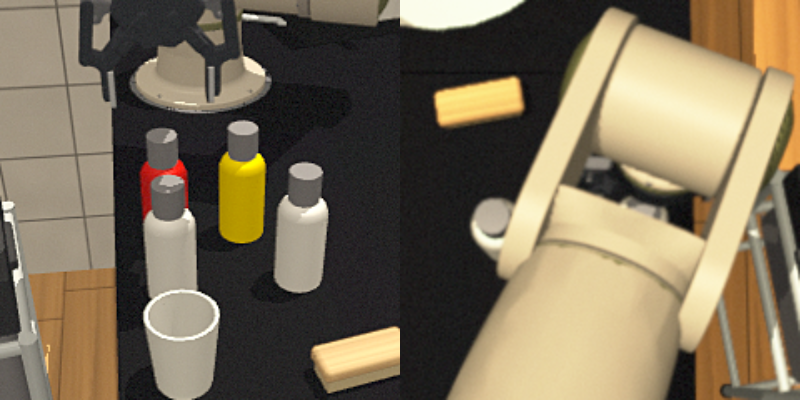

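In the crop the fingers straddle the cap of the near‑edge bottle (scene crop, cap at (168,190)). Now I'll descend.

Request:
carry_out([
  [0,3,30,0,1],
  [0,3,60,0,1],
  [0,3,90,0,1],
  [0,3,110,0,1],
  [0,3,118,0,1],
])

```text
t: 3.05
eef_pos: [0.5538, -0.0824, 0.2842]
eef_rot: [-0.0, 1.0, 0.001, -0.002]
force: [-0.7, -0.4, -0.2]
finger_gap: 0.0851
```

Request:
carry_out([
  [0,0,0,0,1],
  [0,0,0,0,0.2],
  [0,0,0,0,-0.3],
  [0,0,0,0,-0.6],
  [0,0,0,0,-1],
], grip_force=30)

```text
t: 3.47
eef_pos: [0.5549, -0.0838, 0.2878]
eef_rot: [0.0, 1.0, -0.0, 0.001]
force: [-0.6, 0.5, 0.3]
finger_gap: 0.0389
```

Request:
carry_out([
  [0,0,0,0,-1],
  [0,0,0,0,-1],
  [0,0,0,0,-1],
  [0,0,0,0,-1],
])

```text
t: 3.8
eef_pos: [0.555, -0.084, 0.2876]
eef_rot: [0.0, 1.0, -0.0, 0.001]
force: [0.1, -1.1, 6.3]
finger_gap: 0.0349
```

```bash
python3 -c "
from h import *
go(.557,-.089,.285,90)
p,d=r.capture('scene'); cv2.imwrite('pics/s2.png',cv2.resize(p[100:340,180:420,::-1],(500,500)))
print(r.state()['force'])"
```

```text
t3.80 pos [ 0.555  -0.084   0.2876] yaw 90.0 -> shift [-2.  -5.   2.6] turn -0.0 F [ 0.13 -1.1   6.32] gap 0.035 j [-0.36  0.51  1.54  0.    1.1  -1.93]
[ 1.2836 -0.4346  6.2717]
```

View pics/s2.png

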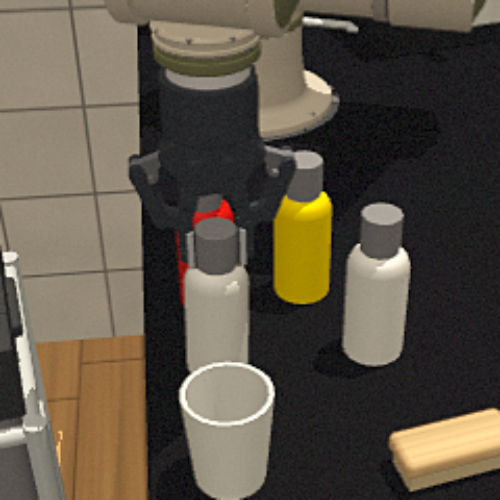

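Gripped (gap 35 mm). Lift and weigh.

Request:
carry_out([
  [0,0,-8,0,-1],
  [0,0,-18,0,-1],
  [0,0,-28,0,-1],
  [0,0,-36,0,-1],
  [0,0,-40,0,-1],
])

```text
t: 4.27
eef_pos: [0.5549, -0.0838, 0.3285]
eef_rot: [0.0, 1.0, -0.0, 0.001]
force: [-0.3, 0.5, 0.2]
finger_gap: 0.0353
```

Request:
carry_out([
  [0,0,0,0,-1],
  [0,0,0,0,-1],
  [0,0,0,0,-1],
])

```text
t: 4.52
eef_pos: [0.5547, -0.0838, 0.3263]
eef_rot: [0.0, 1.0, 0.0, -0.0]
force: [0.2, 0.5, 0.4]
finger_gap: 0.0347
```

Request:
carry_out([
  [0,0,0,0,-1],
])

```text
t: 4.6
eef_pos: [0.5547, -0.0838, 0.3262]
eef_rot: [0.0, 1.0, 0.0, -0.0]
force: [-0.2, 0.3, 0.3]
finger_gap: 0.0349
```

Request:
carry_out([
  [0,0,0,0,-1],
])

```text
t: 4.68
eef_pos: [0.5548, -0.0838, 0.3263]
eef_rot: [0.0, 1.0, 0.0, -0.0]
force: [-0.1, 0.0, -0.5]
finger_gap: 0.0354
```

```bash
python3 -c "
from h import *
go(.557,-.089,.285,90)
p,d=r.capture('scene'); cv2.imwrite('pics/s3.png',cv2.resize(p[100:340,180:420,::-1],(500,500)))
print(r.state()['force'])"
```

```text
t4.68 pos [ 0.5548 -0.0838  0.3263] yaw 90.0 -> shift [-2.3 -5.2 41.3] turn -0.0 F [-0.12  0.05 -0.52] gap 0.035 j [-0.36  0.46  1.5   0.    1.18 -1.93]
[ 0.137   0.6008 -0.4547]
```

View pics/s3.png

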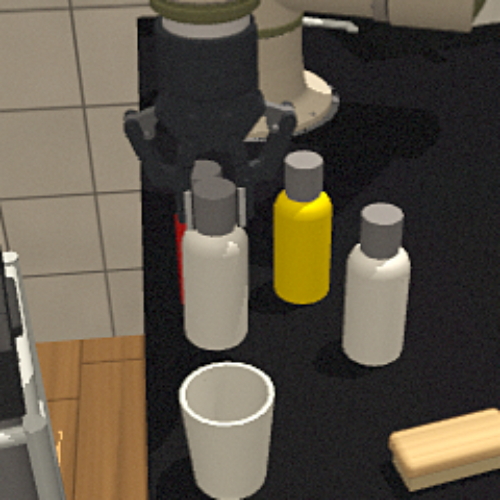

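Bottle lifted, and the vertical force is about 0 N (2.9 N expected if full), so this one is empty and the other is full. Carry it to the bin.

Request:
carry_out([
  [0,0,-15,0,-1],
  [0,0,-35,0,-1],
  [0,0,-60,0,-1],
  [0,-10,-85,0,-1],
  [0,-30,-105,0,-1],
])

```text
t: 5.15
eef_pos: [0.5547, -0.1127, 0.4337]
eef_rot: [-0.001, 1.0, -0.0, 0.001]
force: [0.1, -1.0, 0.5]
finger_gap: 0.0353
```

Request:
carry_out([
  [5,-30,0,-3,-1],
  [12,-62,0,-6,-1],
  [20,-94,0,-9.4,-1],
  [28,-126,0,-9.4,-1],
  [36,-156,0,-9.4,-1],
])

```text
t: 5.57
eef_pos: [0.518, -0.2714, 0.4315]
eef_rot: [-0.082, 0.997, 0.0, -0.0]
force: [0.3, -0.8, -0.7]
finger_gap: 0.0353
```

```bash
python3 -c "
from h import *
go(.4894,-.4036,.43,99.4)"
```

```text
t5.57 pos [ 0.518  -0.2714  0.4315] yaw 99.4 -> shift [  49.8 -125.7    1.5] turn -0.0 F [ 0.32 -0.8  -0.74] gap 0.035 j [-0.68  0.43  1.26 -0.    1.45 -2.42]
```

Request:
carry_out([
  [12,-30,0,0,-1],
  [24,-60,0,0,-1],
  [36,-90,0,0,-1],
  [46,-115,0,0,-1],
  [50,-126,0,0,-1],
])

```text
t: 5.98
eef_pos: [0.4886, -0.4053, 0.4309]
eef_rot: [-0.08, 0.997, 0.0, -0.0]
force: [-0.3, -0.6, -0.3]
finger_gap: 0.035
```

Request:
carry_out([
  [0,0,8,0,-1],
  [0,0,20,0,-1],
  [0,0,28,0,-1],
  [0,0,30,0,-1],
  [0,0,30,0,-1],
])

```text
t: 6.4
eef_pos: [0.4903, -0.4012, 0.4011]
eef_rot: [-0.082, 0.997, 0.001, -0.0]
force: [0.4, -0.2, 0.1]
finger_gap: 0.0351
```

```bash
python3 -c "
from h import *
go(.4894,-.4036,.40,99.4)
p,d=r.capture('scene'); cv2.imwrite('pics/s4.png',p[:,:,::-1])
p,d=r.capture('top'); cv2.imwrite('pics/t4.png',p[:,:,::-1])
a=cv2.imread('pics/s4.png')[60:340,0:280];b=cv2.imread('pics/t4.png')[150:400,380:630]
cv2.imwrite('pics/c4.png',np.hstack([cv2.resize(a,(400,400)),cv2.resize(b,(400,400))]))"
```

```text
t6.40 pos [ 0.4903 -0.4012  0.4011] yaw 99.4 -> shift [ 1.3 -2.2  1.1] turn 0.0 F [ 0.39 -0.22  0.07] gap 0.035 j [-0.87  0.56  1.14  0.    1.44 -2.61]
```

View pics/c4.png

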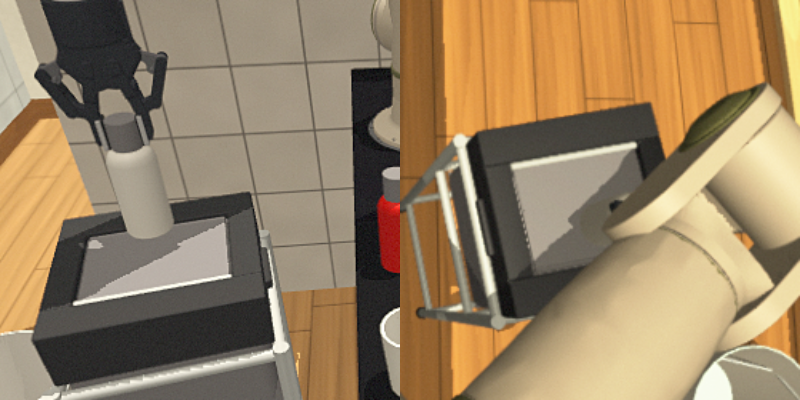

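The scene crop shows the bottle upright above the -x half of the mouth (bottle foot at (150,232)). Descend with force checks.

Request:
carry_out([
  [0,0,15,0,-1],
  [0,0,30,0,-1],
  [0,0,45,0,-1],
  [0,0,60,0,-1],
  [0,0,75,0,-1],
])

```text
t: 6.92
eef_pos: [0.4901, -0.402, 0.3271]
eef_rot: [-0.082, 0.997, -0.001, 0.001]
force: [0.2, -0.6, 1.4]
finger_gap: 0.0354
```

Request:
carry_out([
  [0,0,16,0,-1],
  [0,0,32,0,-1],
  [0,0,48,0,-1],
  [0,0,64,0,-1],
  [0,0,75,0,-1],
])

```text
t: 7.33
eef_pos: [0.4899, -0.402, 0.2511]
eef_rot: [-0.082, 0.997, -0.0, -0.0]
force: [1.1, -0.2, 1.2]
finger_gap: 0.0354
```

```bash
python3 -c "
from h import *
go(.4894,-.4036,.12,99.4)
p,d=r.capture('scene'); cv2.imwrite('pics/s5.png',p[:,:,::-1])
a=cv2.imread('pics/s5.png')[60:340,0:280]
cv2.imwrite('pics/c5.png',cv2.resize(a,(500,500)))"
```

```text
t7.33 pos [ 0.4899 -0.402   0.2511] yaw 99.4 -> shift [  0.8  -1.5 131.1] turn -0.0 F [ 1.11 -0.25  1.19] gap 0.035 j [-0.87  0.69  1.32 -0.    1.13 -2.61]
```

View pics/c5.png

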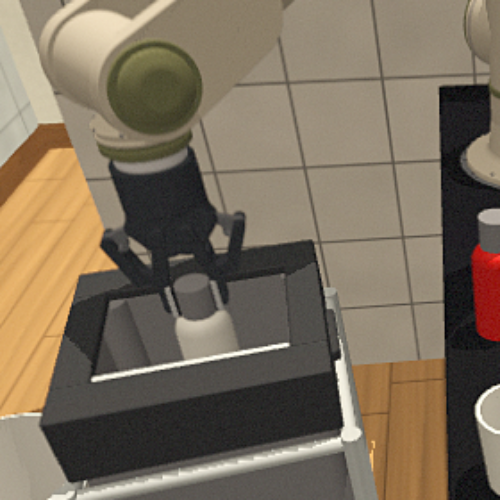

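Bottle is through the flap opening with the flap swung down; continue, slower.

Request:
carry_out([
  [0,0,10,0,-1],
  [0,0,22,0,-1],
  [0,0,34,0,-1],
  [0,0,46,0,-1],
  [0,0,55,0,-1],
])

```text
t: 7.8
eef_pos: [0.4897, -0.4021, 0.1951]
eef_rot: [-0.082, 0.997, 0.001, -0.0]
force: [-0.6, 0.2, -0.0]
finger_gap: 0.0355
```

Request:
carry_out([
  [0,0,8,0,-1],
  [0,0,18,0,-1],
  [0,0,28,0,-1],
  [0,0,36,0,-1],
  [0,0,40,0,-1],
])

```text
t: 8.22
eef_pos: [0.4897, -0.4021, 0.1552]
eef_rot: [-0.082, 0.997, 0.001, -0.0]
force: [-1.1, 0.9, 0.4]
finger_gap: 0.0353
```

```bash
python3 -c "
from h import *
go(.4894,-.4036,.12,99.4)
p,d=r.capture('scene'); cv2.imwrite('pics/s6.png',p[:,:,::-1])
a=cv2.imread('pics/s6.png')[60:340,0:280]
cv2.imwrite('pics/c6.png',cv2.resize(a,(500,500)))"
```

```text
t8.22 pos [ 0.4897 -0.4021  0.1552] yaw 99.4 -> shift [ 0.5 -1.5 35.2] turn -0.0 F [-1.14  0.88  0.45] gap 0.035 j [-0.87  0.82  1.37  0.    0.95 -2.61]
```

View pics/c6.png

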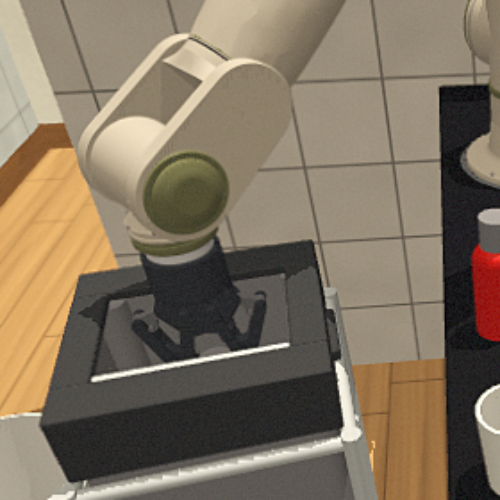

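Request:
carry_out([
  [0,0,6,0,-1],
  [0,0,14,0,-1],
  [0,0,22,0,-1],
  [0,0,28,0,-1],
  [0,0,30,0,-1],
])

```text
t: 8.68
eef_pos: [0.4897, -0.402, 0.1253]
eef_rot: [-0.082, 0.997, 0.001, -0.0]
force: [-0.7, 0.1, 0.2]
finger_gap: 0.0352
```

```bash
python3 -c "
from h import *
go(.4894,-.4036,.12,99.4)
p,d=r.capture('scene'); cv2.imwrite('pics/s7.png',p[:,:,::-1])
a=cv2.imread('pics/s7.png')[60:340,0:280]
cv2.imwrite('pics/c7.png',cv2.resize(a,(500,500)))"
```

```text
t8.68 pos [ 0.4897 -0.402   0.1253] yaw 99.4 -> shift [ 0.5 -1.5  5.3] turn -0.0 F [-0.67  0.11  0.18] gap 0.035 j [-0.87  0.87  1.37  0.    0.9  -2.61]
```

View pics/c7.png

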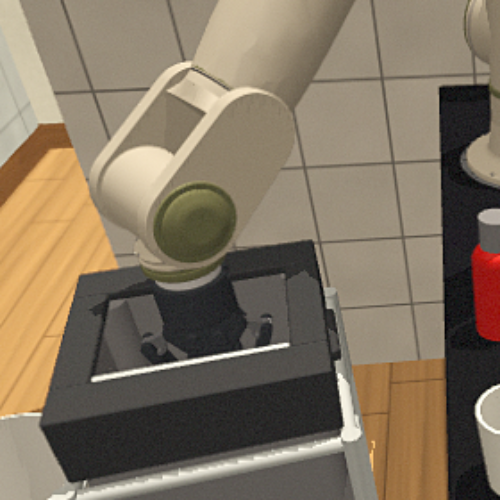

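Deep enough (underside ~17 mm above the bin floor). Release, wait, and rise.

Request:
carry_out([
  [0,0,0,0,0.4],
  [0,0,0,0,0.4],
  [0,0,0,0,0.4],
  [0,0,0,0,0.4],
  [0,0,0,0,0.4],
])

```text
t: 9.15
eef_pos: [0.4898, -0.4024, 0.127]
eef_rot: [-0.082, 0.997, -0.0, 0.0]
force: [-2.0, -1.5, -0.9]
finger_gap: 0.0594
```

Request:
carry_out([
  [0,0,-8,0,0.4],
  [0,0,-18,0,0.4],
  [0,0,-30,0,0.4],
  [0,0,-42,0,0.4],
  [0,0,-55,0,0.4],
])

```text
t: 9.57
eef_pos: [0.49, -0.4022, 0.1837]
eef_rot: [-0.082, 0.997, -0.0, 0.0]
force: [-1.2, -0.7, 0.6]
finger_gap: 0.0595
```

Request:
carry_out([
  [0,0,-15,0,0.4],
  [0,0,-30,0,0.4],
  [0,0,-45,0,0.4],
  [0,0,-60,0,0.4],
  [0,0,-75,0,0.4],
])

```text
t: 9.98
eef_pos: [0.4899, -0.4021, 0.2591]
eef_rot: [-0.082, 0.997, -0.001, 0.001]
force: [-0.2, -0.7, 0.1]
finger_gap: 0.0599
```

```bash
python3 -c "
from h import *
go(.4894,-.4036,.43,99.4)
p,d=r.capture('scene'); cv2.imwrite('pics/s8.png',p[:,:,::-1])
a=cv2.imread('pics/s8.png')[60:340,0:280]
cv2.imwrite('pics/c8.png',cv2.resize(a,(500,500)))"
```

```text
t9.98 pos [ 0.4899 -0.4021  0.2591] yaw 99.4 -> shift [   0.6   -1.7 -170.9] turn -0.0 F [-0.24 -0.69  0.15] gap 0.060 j [-0.87  0.68  1.31  0.    1.14 -2.61]
```

View pics/c8.png

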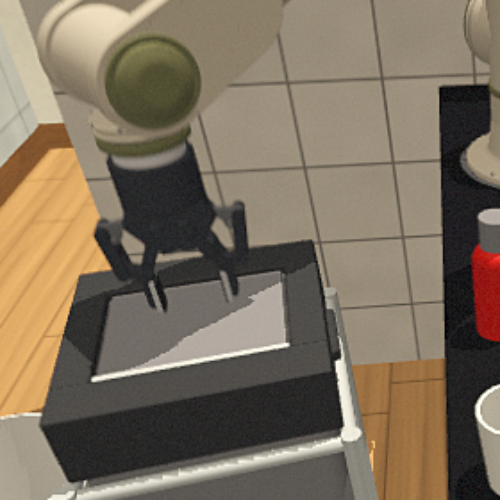

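Flap looks closed and the fingers are empty. Rise and go to the other white bottle.

Request:
carry_out([
  [0,0,-25,0,1],
  [0,0,-55,0,1],
  [0,0,-90,0,1],
  [0,0,-125,3,1],
  [0,0,-160,9.4,1],
])

```text
t: 10.45
eef_pos: [0.4896, -0.4016, 0.4194]
eef_rot: [0.001, 1.0, -0.0, 0.001]
force: [-0.2, 0.5, 0.3]
finger_gap: 0.0855
```

```bash
python3 -c "
from h import *
go(.552,.058,.41,90)"
```

```text
t10.45 pos [ 0.4896 -0.4016  0.4194] yaw 89.8 -> shift [-61.2 459.8   9.2] turn -0.2 F [-0.2   0.47  0.28] gap 0.086 j [-0.87  0.55  1.11  0.    1.48 -2.44]
```

Request:
carry_out([
  [-4,38,0,0,1],
  [-9,77,0,0,1],
  [-14,116,0,0,1],
  [-19,155,0,0,1],
  [-24,194,0,0,1],
])

```text
t: 10.87
eef_pos: [0.5136, -0.2061, 0.4175]
eef_rot: [0.0, 1.0, -0.0, 0.001]
force: [0.6, 0.8, -0.3]
finger_gap: 0.0852
```

Request:
carry_out([
  [-5,38,0,0,1],
  [-10,77,0,0,1],
  [-15,116,0,0,1],
  [-20,155,0,0,1],
  [-25,194,0,0,1],
])

```text
t: 11.28
eef_pos: [0.5387, -0.0121, 0.4176]
eef_rot: [0.0, 1.0, 0.0, 0.001]
force: [1.2, -1.2, 0.7]
finger_gap: 0.0852
```

```bash
python3 -c "
from h import *
p,d=r.capture('top'); cv2.imwrite('pics/t9.png',p[:,:,::-1])
p,d=r.capture('scene'); cv2.imwrite('pics/s9.png',p[:,:,::-1])
go(.552,.058,.3,90)
for n in ['bottle_a_mid']:
  for c in ('scene',):
    inv=np.linalg.inv(np.array(r.camera_info(c)['view']))
    for o in r.place_of(n,c): print(n,o['conf'],(inv@np.r_[o['xyz'],1])[:3])
"
```

```text
t11.38 pos [ 0.5388 -0.0095  0.4177] yaw 90.3 -> shift [-13.3  67.3 117.8] turn 0.3 F [ 0.34 -0.71  0.62] gap 0.085 j [-0.24  0.33  1.43  0.    1.37 -1.81]
bottle_a_mid 0.88 [0.5547 0.0601 0.0757]
```

View pics/t9.png

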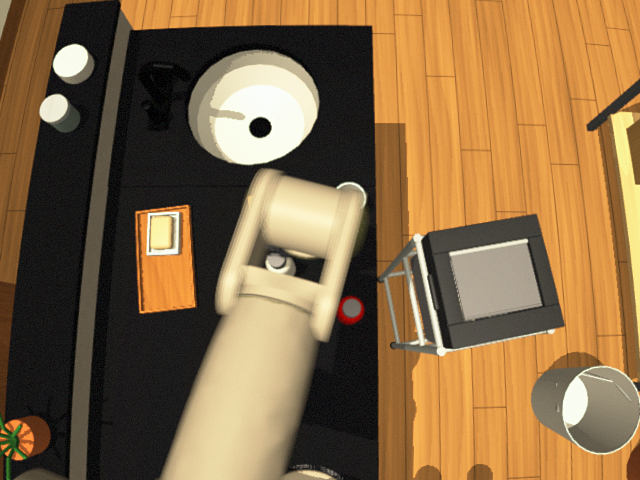

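View pics/s9.png

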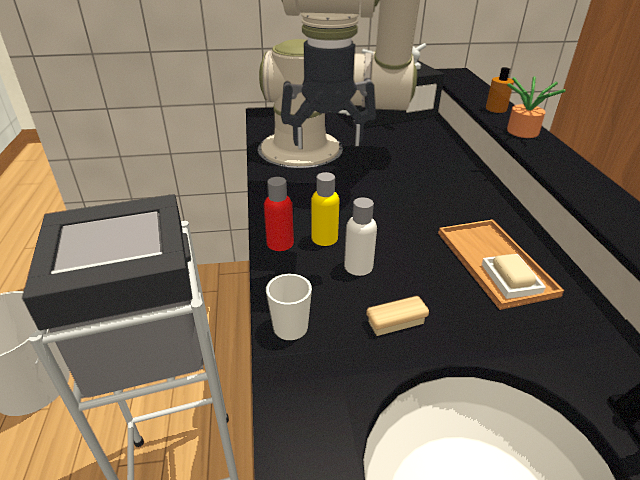

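Both views show the flap shut and flush (top (495,280), scene (107,240)), nothing else moved, and the remaining white bottle at scene (360,237). Position above it, then descend.

Request:
carry_out([
  [-5,25,0,0,1],
  [-10,50,0,0,1],
  [-14,64,10,0,1],
  [-14,68,25,0,1],
  [-14,68,40,0,1],
])

```text
t: 11.85
eef_pos: [0.5531, 0.0538, 0.3768]
eef_rot: [0.0, 1.0, 0.0, 0.001]
force: [0.9, -0.9, -0.2]
finger_gap: 0.0852
```

Request:
carry_out([
  [0,0,10,0,1],
  [0,0,10,0,1],
])

```text
t: 12.02
eef_pos: [0.5529, 0.0528, 0.365]
eef_rot: [0.001, 1.0, 0.0, -0.002]
force: [0.3, -0.5, -0.2]
finger_gap: 0.0858
```

```bash
python3 -c "
from h import *
go(.553,.059,.287,90)
p,d=r.capture('scene'); cv2.imwrite('pics/s10.png',cv2.resize(p[100:300,260:460,::-1],(500,500)))
"
```

```text
t12.02 pos [0.5529 0.0528 0.365 ] yaw 89.9 -> shift [-0.3  6.1 78. ] turn -0.1 F [ 0.29 -0.54 -0.24] gap 0.086 j [-0.12  0.41  1.46  0.    1.27 -1.68]
```

View pics/s10.png

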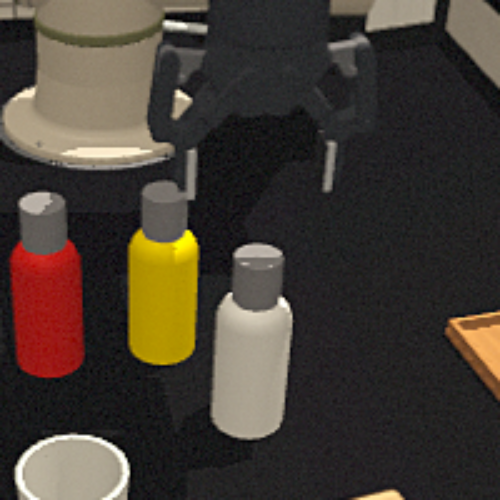

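Fingers at crop x≈190 and 330 are centred over the cap (258). Descend and grip.

Request:
carry_out([
  [0,3,20,0,1],
  [0,5,42,0,1],
  [0,5,62,0,1],
  [0,5,74,0,1],
  [0,5,78,0,1],
])

```text
t: 12.48
eef_pos: [0.5531, 0.0581, 0.2879]
eef_rot: [0.001, 1.0, 0.0, -0.001]
force: [0.1, 0.3, 0.9]
finger_gap: 0.0858
```

Request:
carry_out([
  [0,0,0,0,1],
  [0,0,0,0,0.2],
  [0,0,0,0,-0.1],
  [0,0,0,0,-0.4],
  [0,0,0,0,-1],
], grip_force=40)

```text
t: 12.9
eef_pos: [0.5532, 0.0587, 0.2894]
eef_rot: [0.0, 1.0, -0.0, 0.001]
force: [-0.1, -0.1, -0.2]
finger_gap: 0.0388
```

Request:
carry_out([
  [0,0,0,0,-1],
  [0,0,0,0,-1],
  [0,0,0,0,-1],
  [0,0,0,0,-1],
  [0,0,0,0,-1],
])

```text
t: 13.32
eef_pos: [0.5533, 0.0588, 0.2895]
eef_rot: [0.0, 1.0, -0.0, 0.001]
force: [0.5, 1.3, 5.7]
finger_gap: 0.035
```

Request:
carry_out([
  [0,0,-6,0,-1],
  [0,0,-14,0,-1],
  [0,0,-24,0,-1],
  [0,0,-30,0,-1],
  [0,0,-30,0,-1],
])

```text
t: 13.73
eef_pos: [0.5533, 0.0587, 0.3205]
eef_rot: [0.0, 1.0, -0.0, 0.001]
force: [0.5, -0.7, -3.5]
finger_gap: 0.0347
```

Request:
carry_out([
  [0,0,0,0,-1],
  [0,0,0,0,-1],
])

```text
t: 13.9
eef_pos: [0.553, 0.0587, 0.3184]
eef_rot: [0.0, 1.0, 0.0, -0.0]
force: [-0.9, -0.3, -3.2]
finger_gap: 0.0344
```

```bash
python3 -c "
from h import *
go(.553,.059,.287,90)
p,d=r.capture('scene'); cv2.imwrite('pics/s11.png',cv2.resize(p[100:300,260:460,::-1],(500,500)))
inv=np.linalg.inv(np.array(r.camera_info('scene')['view']))
for o in r.place_of('bottle_a_mid','scene'): print(o['conf'],(inv@np.r_[o['xyz'],1])[:3])
print(r.state()['force'])
"
```

```text
t13.90 pos [0.553  0.0587 0.3184] yaw 90.0 -> shift [-0.   0.3 31.4] turn -0.0 F [-0.9  -0.29 -3.17] gap 0.034 j [-0.1   0.46  1.52 -0.    1.16 -1.68]
0.88 [0.5517 0.0591 0.1036]
[-0.0647  0.3586 -2.9187]
```

View pics/s11.png

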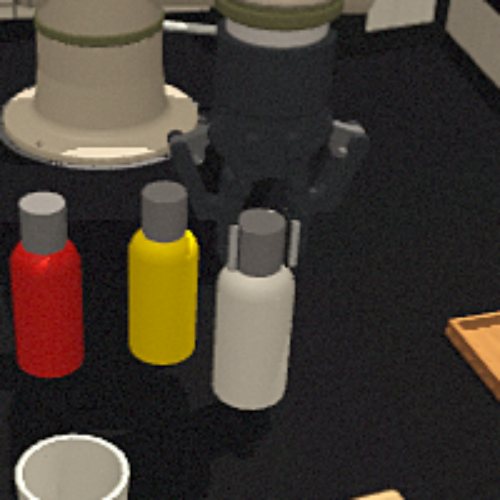

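Force −3 N: full bottle, upright in grip. Carry to the vacant tray half at about (0.510, 0.325).

Request:
carry_out([
  [2,8,-10,0,-1],
  [6,25,-22,0,-1],
  [11,50,-32,0,-1],
  [16,78,-36,0,-1],
  [21,106,-36,0,-1],
])

```text
t: 14.42
eef_pos: [0.5318, 0.1662, 0.3566]
eef_rot: [0.001, 1.0, 0.0, 0.001]
force: [-0.3, -0.3, -2.9]
finger_gap: 0.0349
```

Request:
carry_out([
  [5,28,0,0,-1],
  [10,56,0,0,-1],
  [15,84,0,0,-1],
  [19,112,0,0,-1],
  [21,132,0,0,-1],
])

```text
t: 14.83
eef_pos: [0.5101, 0.2994, 0.3553]
eef_rot: [-0.0, 1.0, 0.0, -0.0]
force: [1.0, -0.6, -3.5]
finger_gap: 0.0351
```

Request:
carry_out([
  [0,12,0,0,-1],
  [0,20,0,0,-1],
  [0,24,0,0,-1],
  [0,24,0,0,-1],
])

```text
t: 15.17
eef_pos: [0.5114, 0.3208, 0.3547]
eef_rot: [0.0, 1.0, -0.0, -0.0]
force: [-1.0, 0.9, -1.9]
finger_gap: 0.0348
```

```bash
python3 -c "
from h import *
go(.5105,.3253,.305,90)
p,d=r.capture('scene'); cv2.imwrite('pics/s12.png',cv2.resize(p[120:320,400:600,::-1],(400,400)))
inv=np.linalg.inv(np.array(r.camera_info('scene')['view']))
for o in r.place_of('bottle_a_mid','scene'): print(o['conf'],(inv@np.r_[o['xyz'],1])[:3])
for o in r.place_of('tray_mid','scene'): print('tray',o['conf'],(inv@np.r_[o['xyz'],1])[:3])
p,d=r.capture('top'); cv2.imwrite('pics/t12.png',cv2.resize(p[170:370,80:280,::-1],(400,400)))
cv2.imwrite('pics/c12.png',np.hstack([cv2.imread('pics/s12.png'),cv2.imread('pics/t12.png')]))
"
```

```text
t15.17 pos [0.5114 0.3208 0.3547] yaw 90.0 -> shift [ 0.9  4.5 49.7] turn -0.0 F [-0.95  0.92 -1.92] gap 0.035 j [ 0.37  0.53  1.32 -0.    1.3  -1.2 ]
0.93 [0.5095 0.3216 0.1389]
tray 0.59 [0.5703 0.3335 0.0054]
```

View pics/c12.png

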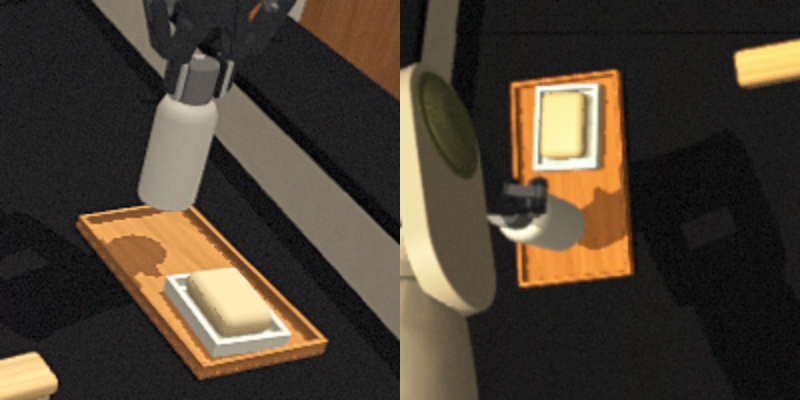

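Bottle upright, hanging over the vacant half (scene crop (170,195)). Descend, slowly at the end; contact expected at TCP z ≈ 0.2945.

Request:
carry_out([
  [0,4,8,0,-1],
  [0,4,20,0,-1],
  [0,4,33,0,-1],
  [0,4,43,0,-1],
  [0,4,48,0,-1],
])

```text
t: 15.78
eef_pos: [0.5112, 0.3245, 0.3048]
eef_rot: [0.001, 1.0, -0.0, -0.001]
force: [0.3, -0.6, -3.6]
finger_gap: 0.0345
```

Request:
carry_out([
  [0,0,0,0,-1],
  [0,0,0,0,-1],
])

```text
t: 15.95
eef_pos: [0.5114, 0.3247, 0.3068]
eef_rot: [0.0, 1.0, 0.0, 0.0]
force: [-0.4, -0.6, -3.1]
finger_gap: 0.035
```

Request:
carry_out([
  [0,0,1,0,-1],
  [0,0,2,0,-1],
  [0,0,3,0,-1],
  [0,0,4,0,-1],
  [0,0,5,0,-1],
])

```text
t: 16.37
eef_pos: [0.5113, 0.3247, 0.3018]
eef_rot: [0.0, 1.0, 0.0, 0.0]
force: [0.0, -0.8, -3.6]
finger_gap: 0.0353
```

Request:
carry_out([
  [0,0,1,0,-1],
  [0,0,2,0,-1],
  [0,0,3,0,-1],
  [0,0,3,0,-1],
])

```text
t: 16.7
eef_pos: [0.5113, 0.3247, 0.2985]
eef_rot: [0.0, 1.0, -0.0, -0.0]
force: [0.1, -0.1, -3.3]
finger_gap: 0.0348
```

Request:
carry_out([
  [0,0,0.5,0,-1],
  [0,0,1,0,-1],
  [0,0,1.5,0,-1],
  [0,0,2,0,-1],
  [0,0,2,0,-1],
])

```text
t: 17.12
eef_pos: [0.5113, 0.3247, 0.2966]
eef_rot: [0.0, 1.0, -0.0, -0.0]
force: [-0.1, 0.3, -3.5]
finger_gap: 0.0347
```

Request:
carry_out([
  [0,0,0.5,0,-1],
  [0,0,1,0,-1],
  [0,0,1.5,0,-1],
  [0,0,1.5,0,-1],
])

```text
t: 17.45
eef_pos: [0.5113, 0.3247, 0.2951]
eef_rot: [0.0, 1.0, -0.0, -0.0]
force: [0.2, -0.7, -3.5]
finger_gap: 0.0349
```

Request:
carry_out([
  [0,0,0.5,0,-1],
  [0,0,1,0,-1],
  [0,0,1,0,-1],
])

```text
t: 17.7
eef_pos: [0.5114, 0.3248, 0.2946]
eef_rot: [0.0, 1.0, 0.0, 0.0]
force: [0.1, -0.3, 0.5]
finger_gap: 0.0351
```

Request:
carry_out([
  [0,0,0.5,0,-1],
  [0,0,1,0,-1],
  [0,0,1,0,-1],
])

```text
t: 17.95
eef_pos: [0.5114, 0.3248, 0.2946]
eef_rot: [0.0, 1.0, 0.0, 0.001]
force: [-1.7, -0.1, 7.7]
finger_gap: 0.0349
```

Contact at z = 0.2946, as predicted. Ease the press, open gradually, and rise.

Request:
carry_out([
  [0,0,-0.7,0,-1],
  [0,0,-0.7,0,-1],
  [0,0,-0.7,0,-0.1],
  [0,0,-0.7,0,0.1],
  [0,0,-0.7,0,0.4],
])

```text
t: 18.37
eef_pos: [0.5113, 0.3247, 0.2936]
eef_rot: [0.0, 1.0, -0.0, -0.0]
force: [0.1, -1.1, -0.0]
finger_gap: 0.0582
```

Request:
carry_out([
  [0,0,0,0,0.7],
  [0,0,0,0,1],
  [0,0,0,0,1],
  [0,0,0,0,1],
  [0,0,0,0,1],
])

```text
t: 18.78
eef_pos: [0.5113, 0.3247, 0.2939]
eef_rot: [0.0, 1.0, -0.0, 0.0]
force: [0.1, -0.8, 0.2]
finger_gap: 0.0855
```

Request:
carry_out([
  [0,0,-6,0,1],
  [0,0,-20,0,1],
  [0,0,-38,0,1],
  [0,0,-60,0,1],
  [0,0,-85,0,1],
])

```text
t: 19.2
eef_pos: [0.5112, 0.3247, 0.3797]
eef_rot: [0.0, 1.0, -0.0, -0.001]
force: [0.0, 0.5, 0.0]
finger_gap: 0.0855
```

Request:
carry_out([
  [15,-25,0,0,1],
  [30,-55,0,0,1],
  [45,-90,0,0,1],
  [60,-125,0,0,1],
  [75,-160,0,0,1],
])

```text
t: 19.62
eef_pos: [0.435, 0.1636, 0.3793]
eef_rot: [-0.0, 1.0, 0.0, 0.0]
force: [0.7, -0.6, 0.4]
finger_gap: 0.0852
```

Request:
carry_out([
  [0,0,0,0,1],
  [0,0,0,0,1],
  [0,0,0,0,1],
])

```text
t: 19.87
eef_pos: [0.4364, 0.1649, 0.3795]
eef_rot: [0.001, 1.0, 0.0, 0.001]
force: [0.0, 0.2, -0.4]
finger_gap: 0.0855
```

```bash
python3 -c "
from h import *
go(.5105,.3253,.305,90)
for c in('scene','top'):
  p,d=r.capture(c); cv2.imwrite('pics/%s13.png'%c,p[:,:,::-1])
  inv=np.linalg.inv(np.array(r.camera_info(c)['view']))
  for n in ['bottle_a_mid','soap_dish','tumbler','nail_brush']:
    for o in r.place_of(n,c): print(c,n,round(o['conf'],2),(inv@np.r_[o['xyz'],1])[:3])
"
```

```text
t19.87 pos [0.4364 0.1649 0.3795] yaw 89.9 -> shift [-73.8 160.4  74.7] turn -0.1 F [ 0.    0.21 -0.37] gap 0.085 j [ 0.11  0.21  1.7   0.    1.23 -1.46]
scene bottle_a_mid 0.93 [0.5091 0.3234 0.0784]
scene tumbler 0.75 [ 0.6935 -0.0888 -0.0013]
scene nail_brush 0.75 [ 0.7096  0.0907 -0.0011]
top bottle_a_mid 0.36 [0.5058 0.3245 0.0777]
top soap_dish 0.81 [0.6216 0.3409 0.0049]
top tumbler 0.76 [ 0.6877 -0.0893  0.0004]
top tumbler 0.5 [0.505  0.3209 0.0788]
top nail_brush 0.58 [0.7028 0.0879 0.0045]
```

View pics/scene13.png

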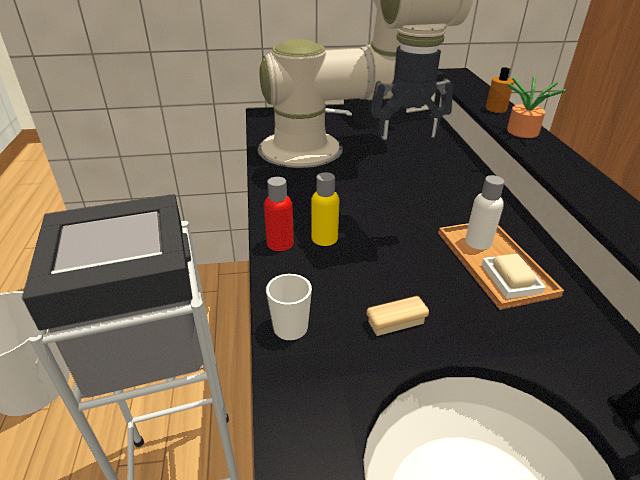

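View pics/top13.png

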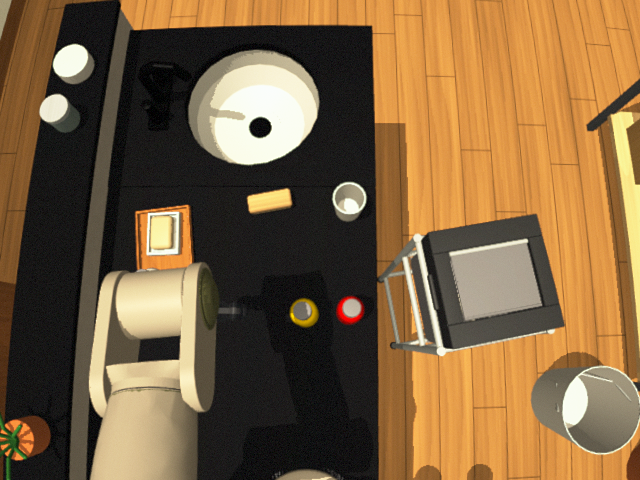

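The bottle stands upright on the vacant tray half (scene (485,220)). The flap is shut (107,240), and the dish, tumbler, brush and look‑alikes are in place.

```bash
python3 -c "
from cell import r
print(r.close_job())"
```

```text
the job is handed in; nothing more can be done
None
```

I put the empty bottle in the bin first, then stood the full one upright on the vacant half of the tray. I handed the job in at about 20 s on the robot's clock.

- **Empty bottle:** it read about 0 N when lifted. I carried it through the flap, let go about 17 mm above the bin floor by calculation, and withdrew. Both cameras then showed the flap closed and flush.
- **Full bottle:** it read about −3 N when lifted. I set it down in small steps until it touched the tray, which briefly pressed at about 8 N before I eased off and let go. The scene camera puts its centre at (0.509, 0.323, 0.078), upright.
- **Other things:** the tumbler and nail brush measured within about 3 mm of their starting places. So did the soap dish in the top view. The red and yellow bottles look untouched.

**Disagreements and gaps:**
- The two cameras differed by 3–7 mm in x for the same objects.
- In the last pictures the scene-camera network missed the soap dish, and the top-camera network also labelled the full bottle a "tumbler" at low confidence. Both looked right in the pictures themselves.
- In that last top view the arm hid the full bottle, so that check rests on the scene camera.

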